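Roll the filter canister onto the drain plate

ROBOT

A 7-joint arm with a two-finger parallel gripper is mounted at the origin on the work surface. World frame = base frame: x ahead of the robot, y to its left, z up, the work surface at z = 0. Lengths are in m, angles in rad, forces in N, time in s.
With the tool pointing down it reaches from about 0.425 to 0.875 m from the base axis. Payload 4.7 kg.
Tool frame: the origin (TCP) lies at the centre of the arm's flange, where the gripper is bolted on; the fingertips stand 182 mm ahead of it and the grasp point (between the pads) lies 164 mm ahead of it; z points along the fingers, y is the line along which they close (so a half turn about z gives the same grasp; the last joint's range is limited). The gripper opens to 87 mm and grips with 3 to 60 N. Pads are 19 mm wide; open, the fingers measure 117 mm over their backs; the gripper's body (75 mm by 190 mm) begins 51 mm behind the grasp point.
Start: joints at [1.364, 0.321, -0.07, 1.45, 0.023, 1.371, -0.057], TCP at [0.142, -0.634, 0.405] pointing down, gripper open.
Joint ranges: [-2.86, 2.86], [-0.3, 2.09], [-1.38, 1.24], [0.06, 2.45], [-1.56, 4.7], [0.09, 2.05], [-2.69, 2.69]. Speed limits (rad/s): [2.57, 2.57, 3.14, 3.14, 3.14, 3.14, 3.14].

INTERFACE

Orientations are given as a unit quaternion [x, y, z, w].
In Python, from station import arm, optics, job_done gives the robot as it stands.
- The arm moves only by the tool apply_moves, never from a script. Its argument "steps" is a list of rows, each a list of 3 entries, a list of its own where there are three numbers: the shift along the tool's x, y, z in mm, then the turn, a rotation vector about the tool's x, y, z in rad, then the finger opening in mm, from 0 to 87. In form: [[[tx, ty, tz], [ax, ay, az], claw], ...]. A call has 1 to 12 rows; each row is the pose to reach, as a shift and turn from the pose commanded when the call began, along the tool's axes at that moment; what a row does not reach only later rows make up. A row lasts 1/8 s, in which the tool goes at most 62.5 mm and 10.7 degrees, less where a joint would pass 70% of its speed; a pose out of reach is approached as far as the arm can. A call with a gripper value outside its range is refused whole. The fingers move at their own pace and stop on an object; "grip_force" is the grip in N (left out, the last holds). Time passes only in rows, so rows that repeat a pose let the fingers close. It gives the time, the measured TCP pose, the force, the opening and the grip force at its end, in the units of the state.
- arm.read_state(): the state, without advancing time (a new reading comes with each control period).
- optics.capture(name): name is "side" or "top" or "wrist"; returns (picture, depth): 480x640x3 uint8, red, green, blue; 480x640 float32, m along the optical axis (not along the pixel's ray), 0 where there is no reading.
- optics.camera_info(name): a dict with "fx", "fy", "cx", "cy" (pixels), "rvec" (rotation vector, rad) and "tvec" (3), from world to camera coordinates, as OpenCV has them. Camera axes: x right, y down, z forward; pixel columns grow to the right and rows downward; lengths in m; the calibration is good to about 2 mm. A picture is of the moment at which its call begins: read the wrist's pose just before it. camera_info takes no time and is no camera call; for the wrist camera it gives the pose at the moment of the call.
- job_done(): hands the job in; it is judged then, once.
The state is a dict: "time": time; "joint_pos": joint angles; "joint_vel": joint speeds; "joint_efforts": joint torques, N m; "position": TCP position; "tcp_rot": TCP orientation; "contact_force": force on the tool from outside, world axes, zero at the start; "wrist_torque": the same for the moment, N m; "gripper_width": opening from 0.0 (shut) to 1.0 (fully open); "grasp_force": force on a finger pad.
Only numpy, scipy, OpenCV 4.12 (cv2) and the standard library are available. Lean on these libraries where they do the work, as an engineer would, in place of code of your own. Each camera call takes 0.05 s, during which the arm holds its last target. There are 200 camera calls.

TASK

The steel filter canister taken out of the drinking-water dispenser lies on the counter beside the slotted drain plate. With a fingertip on top of it, roll it across onto the drain plate and leave it lying still there with the whole canister, both ports included, above the plate, so that it can drain. It is only rolled by its top: do not pick it up, tip it or shove it from its side or ends, and leave the other things on the counter where they are.

Things in the scene. Friction and masses are not known exactly. Their poses are not given: they have to be found in the camera images.
- canister: steel filter canister on its side: barrel 170 mm long, 87 mm across, rolling on a darker 24 mm wide band 89 mm across at each end; 230 mm over its two thin end ports; 0.7 to 1 kg. Origin: middle of its axis, 44.5 mm up; x along the axis (y, z turn as it rolls). Starts about parallel to the plate, on either side, centres 130 to 210 mm apart. It rolls without slipping; let go slowly, it stops.
- end_near (a point): tip of one port, on the canister's axis, 115 mm from its middle (the canister's -x end)
- end_far (a point): tip of the other port, on the canister's axis, 115 mm from its middle (the canister's +x end)
- drain_plate: slotted stainless drain plate fixed on the counter: a rectangle 300 mm long (its x, roughly away from the robot) by 130 mm wide (its y), 2 mm high, with lengthwise bars every 11.5 mm and dark slots between. Origin: centre of its underside, at counter height. The canister is wholly above it when its axis is within 20 mm of the plate's long centre line.
- mug: a white mug with a handle, 70 mm across, 80 mm tall, standing just beyond the far end of the drain plate; a bystander, origin under its centre, to be left alone
- jar: a low white jar with a screw lid, 64 mm across, 65 mm tall, standing just beyond the end of the canister that is farther from the robot, where the canister lies at first; a bystander, origin under its centre, to be left alone
- spanner: a steel spanner 170 mm long, about 8 mm high, lying on the counter on the right, near the robot; a bystander, origin under its centre, to be left alone
- flask: an upright steel vacuum flask with black cap, 70 mm across, 220 mm tall, on the left; a bystander, origin under its centre, to be left alone
- cartridge: a new white ribbed filter cartridge standing on end, 64 mm across, 254 mm tall, on the right; a bystander, origin under its centre, to be left alone
- bottle: a pale plastic drinking bottle standing upright, 64 mm across, 200 mm tall, on the left; a bystander, origin under its centre, to be left alone
- cup: an open steel cup standing upright, 74 mm across, 75 mm tall, on the right; a bystander, origin under its centre, to be left alone
There are look-alikes about, which are no part of the job. What is shaped like the canister but orange or turquoise is not meant.

How it is judged:
By the outcome, as a careful person would: the job done as asked, in the order asked, and still so for the second after the job is handed in, with the robot touching nothing.
It also fails if it takes over 64 s, if anything falls off the work surface, if the arm or the gripper's body presses on something with over 40 N, if the wrist force passes 120 N, or if a joint passes its speed limit or range.

## Working session

There is one attempt and no reset: what is moved stays moved. The work goes in short steps, Python scripts to look and compute and a tool call to move; the robot and the scene stay as the last step left them, time stands still between calls to the robot, and variables do not carry over. Pictures are saved under pics/ and viewed, at most 10 in all, crops included, and the job is handed in when it is done.

Besides the shell and the picture viewer there is one more tool, called after "Request:" as name([rows], argument=value, ...), one row to a line, values as JSON. apply_moves: Moves the arm, as the interface text tells. Its arguments: {"type":"object","properties":{"steps":{"type":"array"},"grip_force":{"type":"number"}},"required":["steps"]}

```bash
mkdir -p pics
cat > h.py <<'E'
import numpy as np, cv2
from station import arm, optics, job_done
def cap(n,name):
    ci=optics.camera_info(n); im,d=optics.capture(n)
    np.savez(f'pics/{name}.npz',d=d,im=im,**{k:np.array(ci[k]) for k in ci if k in('fx','fy','cx','cy','rvec','tvec')})
    cv2.imwrite(f'pics/{name}.png',im[:,:,::-1]); return im,d,ci
def pt(name,u,v,z=None):
    f=np.load(f'pics/{name}.npz'); R=cv2.Rodrigues(f['rvec'])[0]; t=f['tvec'].ravel()
    r=np.array([(u-f['cx'])/f['fx'],(v-f['cy'])/f['fy'],1.])
    c=-R.T@t
    if z is None: return R.T@(r*f['d'][int(v),int(u)]-t)
    w=R.T@r; return c+w*(z-c[2])/w[2]
E
python3 - <<'E'
from h import *
cap('top','top1');cap('side','side1')
s=arm.read_state();print(s)
E
```

```text
{'time': 0.1, 'joint_pos': array([ 1.36411268,  0.32172964, -0.0700784 ,  1.45155019,  0.02259102,
        1.37079503, -0.05685391]), 'joint_vel': array([ 4.49342530e-04, -2.09672966e-03, -1.42451247e-04, -2.96588043e-03,
        9.15117913e-04, -9.98727914e-04,  2.53130238e-05]), 'joint_efforts': array([-1.88390995e-04, -4.92569160e+01, -4.05783020e-01, -3.13399172e+01,
       -6.42319769e-02,  3.94957792e-02,  7.18140700e-05]), 'position': array([ 0.14227334, -0.63404953,  0.40378447]), 'tcp_rot': array([ 9.93909010e-01,  1.10200546e-01, -1.36205196e-04, -8.36795742e-04]), 'contact_force': array([-0.32316158, -0.02308989, -0.73165071]), 'wrist_torque': array([ 0.00020334, -0.06262039,  0.00226155]), 'grasp_force': 0.0, 'gripper_width': 1.0043206067278778}
```

View pics/top1.png

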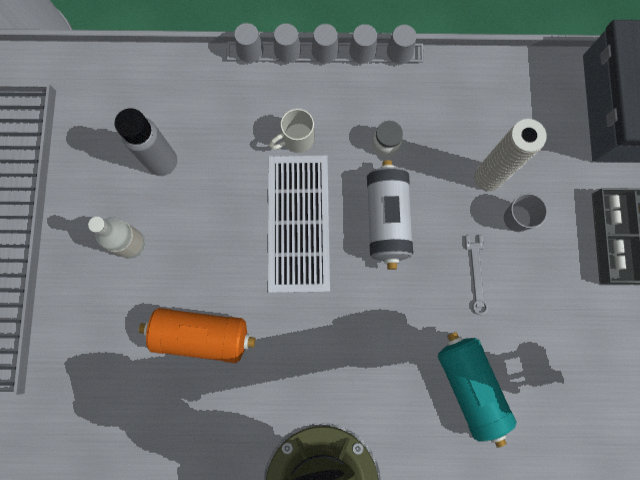

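View pics/side1.png

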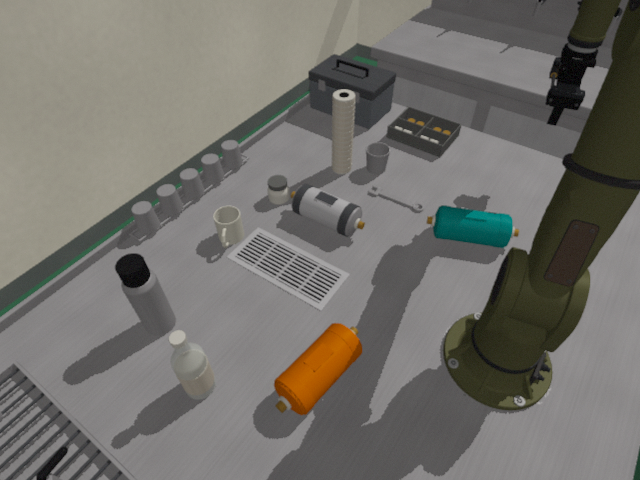

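The top view shows three canister shapes: steel at (390,215), orange at (197,335) and turquoise at (477,390). I choose the steel one, with grey bands and ports at (388,164) and (392,266). The plate is at (299,224), with the mug at (297,130), jar at (388,137) and spanner at (476,275).

Run:
```python
from h import *
f=np.load('pics/top1.npz')
c=f['im'][110:310,250:430,::-1]
cv2.imwrite('pics/crop1.png',cv2.resize(c,None,fx=3,fy=3,interpolation=cv2.INTER_CUBIC))
R=cv2.Rodrigues(f['rvec'])[0];print('cam',-R.T@f['tvec'].ravel())
for p in [(271,157),(327,157),(330,290),(268,291)]: print('plate',p,pt('top1',*p,z=.002).round(3))
for p in [(388,163),(392,267)]: print('port',p,pt('top1',*p,z=.0445).round(3))
for p in [(390,235),(389,137),(297,130),(476,275)]: print(p,pt('top1',*p).round(3))
q=R@np.array([.142,-.634,.4])+f['tvec'].ravel();print('tcp px',q[:2]/q[2]*f['fx']+[f['cx'],f['cy']])
# top ridge via depth
P=np.array([pt('top1',u,v) for v in range(172,258,2) for u in range(355,425)])
b=P[(P[:,2]>.02)&(P[:,2]<.1)]
print(b[:,2].max(), b.min(0),b.max(0))
xs=np.round(b[:,0]/.02)
for x in np.unique(xs):
    k=b[xs==x]; 
    if len(k)<20: continue
    # circle fit in y,z
    A=np.c_[2*k[:,1],2*k[:,2],np.ones(len(k))]; s=np.linalg.lstsq(A,k[:,1]**2+k[:,2]**2,rcond=None)[0]
    print(x*.02,s[:2].round(4),np.sqrt(s[2]+s[0]**2+s[1]**2).round(4),k[:,2].max().round(4))
```

```text
cam [0.25804606 0.00947611 1.21119459]
plate (271, 157) [0.678 0.118 0.002]
plate (327, 157) [ 0.679 -0.006  0.002]
plate (330, 290) [ 0.385 -0.013  0.002]
plate (268, 291) [0.382 0.117 0.002]
port (388, 163) [ 0.652 -0.135  0.044]
port (392, 267) [ 0.429 -0.14   0.044]
(390, 235) [ 0.487 -0.131  0.088]
(389, 137) [ 0.702 -0.135  0.065]
(297, 130) [0.739 0.061 0.006]
(476, 275) [ 0.418 -0.321  0.008]
tcp px [794.15377035 441.77144753]
0.09541822872922971 [ 0.44554123 -0.18126533  0.0346646 ] [ 0.62599714 -0.08922777  0.09541823]
0.44 [-0.1362  0.0497] 0.0326 0.0885
0.46 [-0.1372  0.0479] 0.0416 0.0943
0.48 [-0.1371  0.0475] 0.0422 0.0919
0.5 [-0.1364  0.0465] 0.0425 0.0915
0.52 [-0.1358  0.0495] 0.0408 0.0954
0.54 [-0.1355  0.0505] 0.0403 0.0954
0.56 [-0.1345  0.0487] 0.0413 0.0944
0.58 [-0.1341  0.0474] 0.042 0.0936
0.6 [-0.1337  0.0483] 0.042 0.0946
0.62 [-0.1332  0.0477] 0.0427 0.0946
```

View pics/crop1.png

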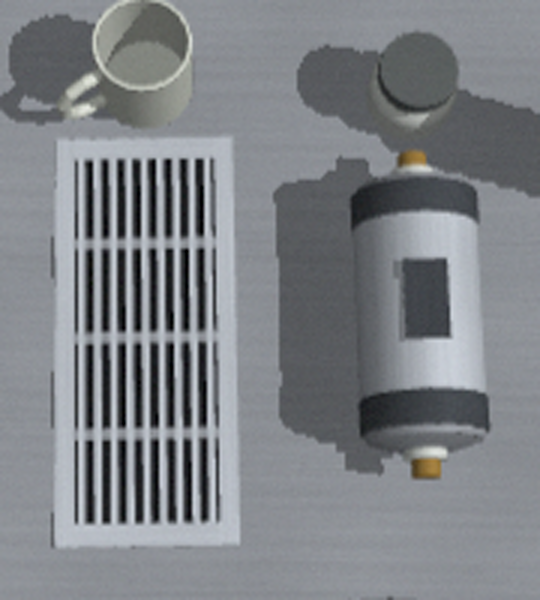

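The close crop shows the steel canister with dark bands, ports at crop (412,158) and (426,468), beside the plate. Its axis and the plate are nearly parallel, and it needs to roll about 191 mm in +y. I'll close the fingers and move above it.

Request:
apply_moves([
  [[20,-15,0],[0,0,0.01],0],
  [[60,-47,0],[0,0,0.03],0],
  [[105,-82,5],[0,0,0.05],0],
  [[155,-121,10],[0,0,0.07],0],
  [[205,-160,15],[0,0,0.09],0],
  [[255,-200,20],[0,0,0.11],0],
  [[305,-239,30],[0,0,0.13],0],
  [[355,-278,40],[0,0,0.15],0],
  [[405,-317,50],[0,0,0.17],0],
  [[450,-352,60],[0,0,0.19],0],
  [[480,-375,65],[0,0,0.198],0],
  [[495,-387,70],[0,0,0.198],0],
], grip_force=20)

```text
time: 1.6
position: [0.5418, -0.1451, 0.3341]
tcp_rot: [1.0, 0.014, -0.0, -0.001]
contact_force: [0.0, -0.5, -0.1]
gripper_width: 0.005
grasp_force: 0.0
```

Run:
```python
from h import *
s=arm.read_state();print(s['time'],s['position'],s['tcp_rot'],s['gripper_width'],s['contact_force'])
a,_,_=cap('side','side2');w,_,_=cap('wrist','w2')
cv2.imwrite('pics/v2.png',np.hstack([cv2.resize(a[60:360,200:500],(400,400)),cv2.resize(w,(400,400))])[:,:,::-1])
```

```text
1.6 [ 0.54175733 -0.14506221  0.33409877] [ 9.99908006e-01  1.35429623e-02 -1.19845994e-04 -7.44417227e-04] 0.004878274953509786 [ 0.02032297 -0.52220543 -0.05955671]
```

View pics/v2.png

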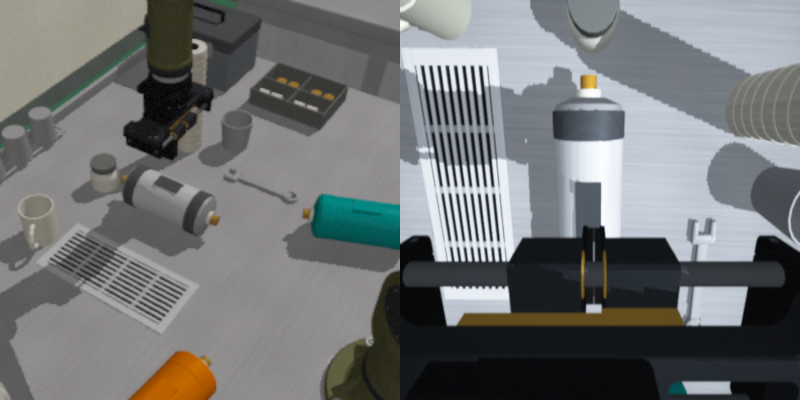

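The wrist view shows the closed fingertips at (594,265) over the barrel axis at about column 587, with the jar clear. I'll descend until they touch.

Request:
apply_moves([
  [[0,2,30],[0,0,0],0],
  [[0,3,50],[0,0,0],0],
  [[0,3,60],[0,0,0],0],
  [[0,3,62],[0,0,0],0],
  [[0,3,64],[0,0,0],0],
  [[0,3,64],[0,0,0],0],
])

```text
time: 2.45
position: [0.5408, -0.1513, 0.2714]
tcp_rot: [1.0, 0.011, 0.001, 0.0]
contact_force: [-0.5, 0.0, -0.3]
gripper_width: 0.006
grasp_force: 0.0
```

Request:
apply_moves([
  [[0,-1,2],[0,0,0],0],
  [[0,-3,3],[0,0,0],0],
  [[0,-6,3.5],[0,0,0],0],
  [[0,-10,4],[0,0,0],0],
  [[0,-14,4],[0,0,0],0],
  [[0,-18,4],[0,0,0],0],
])

```text
time: 3.2
position: [0.5406, -0.134, 0.2702]
tcp_rot: [1.0, 0.011, 0.001, 0.002]
contact_force: [-7.1, -1.5, 18.8]
gripper_width: 0.007
grasp_force: 9.6
```

```bash
cat >> h.py <<'E'
def canister(name):
    im,d,ci=cap('top',name); f=np.load(f'pics/{name}.npz')
    R=cv2.Rodrigues(f['rvec'])[0]; t=f['tvec'].ravel()
    v,u=np.mgrid[140:280,255:430]; z=d[140:280,255:430]
    X=np.stack([(u-f['cx'])/f['fx']*z,(v-f['cy'])/f['fy']*z,z],-1).reshape(-1,3)
    P=(X-t)@R; b=P[(P[:,2]>.05)&(P[:,2]<.1)&(P[:,0]>.45)&(P[:,0]<.63)]
    for x in np.arange(.46,.63,.02):
        k=b[abs(b[:,0]-x)<.01]
        if len(k)<60: continue
        g=lambda y0: np.hypot(k[:,1]-y0[0],k[:,2]-y0[1])-.0437
        from scipy.optimize import least_squares
        s=least_squares(g,[np.median(k[:,1]),.045],loss='soft_l1',f_scale=.002).x
        print(round(x,2),s.round(4),len(k))
E
python3 -c "
from h import *
s=arm.read_state();print(s['time'],s['position'],s['contact_force'])
canister('t3')"
```

```text
3.2 [ 0.54064998 -0.13398253  0.27021808] [-7.05762288 -1.47070374 18.79824874]
0.46 [-0.1298  0.0456] 281
0.48 [-0.129   0.0453] 272
0.5 [-0.129   0.0455] 277
0.52 [-0.1289  0.0463] 197
0.62 [-0.1247  0.0454] 70
```

Request:
apply_moves([
  [[0,-5,-1],[0,0,0],0],
  [[0,-11,-1],[0,0,0],0],
  [[0,-17,-1],[0,0,0],0],
  [[0,-23,-1],[0,0,0],0],
  [[0,-28,-1],[0,0,0],0],
  [[0,-32,-1],[0,0,0],0],
  [[0,-34,-1],[0,0,0],0],
  [[0,-34,-1],[0,0,0],0],
  [[0,-34,-4],[0,0,0],0],
  [[0,-34,-12],[0,0,0],0],
  [[0,-18,-14],[0,0,0],0],
  [[0,-8,-14],[0,0,0],0],
])

```text
time: 4.75
position: [0.54, -0.1272, 0.2808]
tcp_rot: [1.0, 0.011, 0.0, 0.0]
contact_force: [0.0, -0.8, 0.3]
gripper_width: 0.003
grasp_force: 0.0
```

```bash
python3 -c "
from h import *
s=arm.read_state();print(s['time'],s['position'],s['contact_force'])
canister('t4')"
```

```text
4.75 [ 0.53999483 -0.12717586  0.28083755] [ 0.03375109 -0.80939512  0.34264372]
0.46 [-0.111   0.0454] 329
0.48 [-0.1112  0.0454] 316
0.5 [-0.1106  0.0452] 324
0.52 [-0.1094  0.0456] 268
0.62 [-0.1075  0.0457] 88
```

Request:
apply_moves([
  [[0,-3,10],[0,0,0],0],
  [[0,-6,13],[0,0,0],0],
  [[0,-14,13],[0,0,0],0],
  [[0,-23,13],[0,0,0],0],
  [[0,-32,13],[0,0,0],0],
  [[0,-41,13],[0,0,0],0],
  [[0,-49,13],[0,0,0],0],
  [[0,-55,13],[0,0,0],0],
  [[0,-58,13],[0,0,0],0],
  [[0,-58,12],[0,0,0],0],
  [[0,-58,3],[0,0,0],0],
  [[0,-38,0],[0,0,0],0],
])

```text
time: 6.3
position: [0.5393, -0.0852, 0.281]
tcp_rot: [1.0, 0.013, 0.0, -0.0]
contact_force: [0.3, -0.2, 0.7]
gripper_width: 0.009
grasp_force: 0.0
```

```bash
python3 -c "
from h import *
s=arm.read_state();print(s['time'],s['position'],s['contact_force'])
canister('t5')"
```

```text
6.3 [ 0.53929751 -0.08519667  0.28098543] [ 0.28862512 -0.19294821  0.68958453]
0.46 [-0.0823  0.0456] 225
0.48 [-0.0816  0.0451] 200
0.5 [-0.0815  0.0454] 203
0.52 [-0.0797  0.0447] 171
```

Request:
apply_moves([
  [[0,8,3],[0,0,0],0],
  [[0,6,11],[0,0,0],0],
  [[0,4,13],[0,0,0],0],
  [[0,-4,13],[0,0,0],0],
  [[0,-12,13],[0,0,0],0],
  [[0,-20,13],[0,0,0],0],
  [[0,-28,13],[0,0,0],0],
  [[0,-34,13],[0,0,0],0],
  [[0,-37,13],[0,0,0],0],
  [[0,-37,12],[0,0,0],0],
  [[0,-37,3],[0,0,0],0],
  [[0,-15,0],[0,0,0],0],
])

```text
time: 7.85
position: [0.539, -0.0698, 0.2809]
tcp_rot: [1.0, 0.014, 0.0, -0.001]
contact_force: [-0.2, -0.8, 0.4]
gripper_width: 0.002
grasp_force: 0.0
```

```bash
python3 -c "
from h import *
s=arm.read_state();print(s['time'],s['position'],s['contact_force'])
canister('t6')"
```

```text
7.85 [ 0.53895658 -0.06982924  0.28091027] [-0.15274792 -0.80095872  0.37699485]
0.46 [-0.0594  0.0461] 242
0.48 [-0.0589  0.0454] 219
0.5 [-0.0586  0.0454] 215
0.52 [-0.0575  0.0453] 179
```

Request:
apply_moves([
  [[0,0,9],[0,0,0],0],
  [[0,-2,13],[0,0,0],0],
  [[0,-8,13],[0,0,0],0],
  [[0,-16,13],[0,0,0],0],
  [[0,-24,13],[0,0,0],0],
  [[0,-32,13],[0,0,0],0],
  [[0,-37,13],[0,0,0],0],
  [[0,-39,13],[0,0,0],0],
  [[0,-39,12],[0,0,0],0],
  [[0,-39,3],[0,0,0],0],
  [[0,-28,0],[0,0,0],0],
  [[0,-18,0],[0,0,0],0],
])

```text
time: 9.4
position: [0.5383, -0.0551, 0.2804]
tcp_rot: [1.0, 0.011, -0.0, 0.0]
contact_force: [1.7, 0.6, -0.8]
gripper_width: -0.0
grasp_force: 0.0
```

```bash
python3 -c "
from h import *
s=arm.read_state();print(s['time'],s['position'],s['contact_force'])
canister('t7')"
```

```text
9.4 [ 0.53834124 -0.05507538  0.28039154] [ 1.67217181  0.64979892 -0.8394344 ]
0.46 [-0.0387  0.046 ] 248
0.48 [-0.0386  0.0454] 231
0.5 [-0.038   0.0453] 214
0.52 [-0.0374  0.0452] 176
```

Request:
apply_moves([
  [[0,-3,10],[0,0,0],0],
  [[0,-4,13.5],[0,0,0],0],
  [[0,-12,13.5],[0,0,0],0],
  [[0,-21,13.5],[0,0,0],0],
  [[0,-30,13.5],[0,0,0],0],
  [[0,-39,13.5],[0,0,0],0],
  [[0,-48,13],[0,0,0],0],
  [[0,-56,12.5],[0,0,0],0],
  [[0,-62,12.5],[0,0,0],0],
  [[0,-66,12.5],[0,0,0],0],
  [[0,-67,12.5],[0,0,0],0],
  [[0,-67,12.5],[0,0,0],0],
])

```text
time: 10.95
position: [0.537, 0.015, 0.2703]
tcp_rot: [1.0, 0.012, 0.0, -0.001]
contact_force: [-5.9, 3.0, 18.2]
gripper_width: 0.01
grasp_force: 9.1
```

```bash
python3 -c "
from h import *
s=arm.read_state();print(s['time'],s['position'],s['contact_force'])
canister('t8')"
```

```text
10.95 [0.53703731 0.01501648 0.27032809] [-5.87563964  2.98800707 18.17259005]
```

Request:
apply_moves([
  [[0,0,-2],[0,0,0],0],
  [[0,0,-10],[0,0,0],0],
  [[0,20,-14],[0,0,0],0],
  [[0,36,-14],[0,0,0],0],
])

```text
time: 11.5
position: [0.5377, -0.0239, 0.2821]
tcp_rot: [1.0, 0.011, -0.0, 0.0]
contact_force: [-0.0, 1.2, -0.7]
gripper_width: 0.009
grasp_force: 0.0
```

```bash
python3 -c "
from h import *
s=arm.read_state();print(s['time'],s['position'],s['contact_force'])
canister('t9')
cv2.imwrite('pics/t9c.png',cv2.resize(np.load('pics/t9.npz')['im'][110:310,230:430,::-1],None,fx=3,fy=3))"
```

```text
11.5 [ 0.53766837 -0.02387843  0.28206292] [-0.00778743  1.15671857 -0.67531879]
0.46 [-0.0048  0.0479] 225
0.48 [-0.0053  0.0471] 197
0.5 [-0.0047  0.0473] 186
0.52 [-0.0043  0.0478] 145
```

View pics/t9c.png

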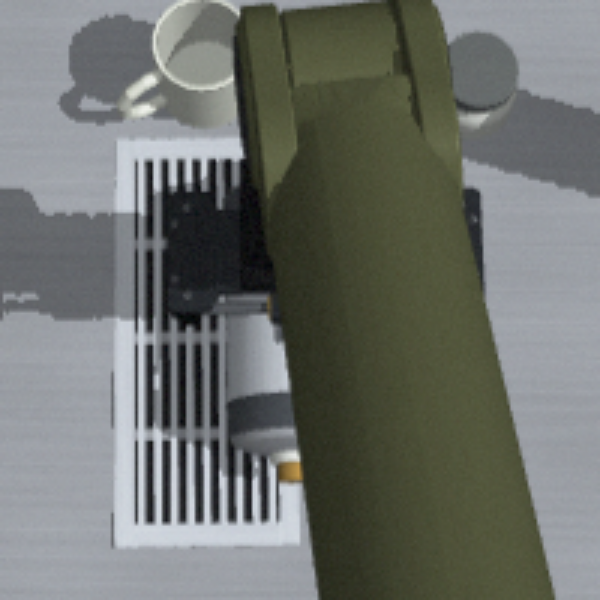

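The view shows the canister on the plate (near port at crop (290,470)), its axis at y≈-0.004 and 2 mm higher, still parallel. About 59 mm remain, so two more strokes.

Request:
apply_moves([
  [[0,-4,9],[0,0,0],0],
  [[0,-6,13],[0,0,0],0],
  [[0,-13,13],[0,0,0],0],
  [[0,-22,13],[0,0,0],0],
  [[0,-31,13],[0,0,0],0],
  [[0,-40,13],[0,0,0],0],
  [[0,-49,13],[0,0,0],0],
  [[0,-57,13],[0,0,0],0],
  [[0,-62,13],[0,0,0],0],
  [[0,-63,13],[0,0,0],0],
  [[0,-63,10],[0,0,0],0],
  [[0,-63,0],[0,0,0],0],
])

```text
time: 13.05
position: [0.5356, 0.0405, 0.2814]
tcp_rot: [1.0, 0.012, -0.001, -0.0]
contact_force: [-0.6, -0.7, -0.8]
gripper_width: 0.008
grasp_force: 0.0
```

Request:
apply_moves([
  [[0,16,0],[0,0,0],0],
  [[0,30,0],[0,0,0],0],
  [[0,30,0],[0,0,0],0],
])

```text
time: 13.42
position: [0.5369, 0.0072, 0.2817]
tcp_rot: [1.0, 0.009, -0.0, 0.0]
contact_force: [0.1, -0.2, -0.6]
gripper_width: 0.01
grasp_force: 0.0
```

```bash
python3 -c "
from h import *
s=arm.read_state();print(s['time'],s['position'],s['contact_force'])
canister('t10')"
```

```text
13.425 [0.53688163 0.00722907 0.28172919] [ 0.06491139 -0.15104703 -0.61351576]
0.46 [0.0251 0.048 ] 180
0.48 [0.0251 0.0475] 160
0.5 [0.0255 0.0479] 147
0.52 [0.026  0.0491] 114
```

Request:
apply_moves([
  [[0,-3,9],[0,0,0],0],
  [[0,-5,13],[0,0,0],0],
  [[0,-12,13],[0,0,0],0],
  [[0,-21,13],[0,0,0],0],
  [[0,-30,13],[0,0,0],0],
  [[0,-39,13],[0,0,0],0],
  [[0,-48,13],[0,0,0],0],
  [[0,-56,13],[0,0,0],0],
  [[0,-60,13],[0,0,0],0],
  [[0,-61,13],[0,0,0],0],
  [[0,-61,13],[0,0,0],0],
  [[0,-61,11],[0,0,0],0],
])

```text
time: 14.98
position: [0.5354, 0.0723, 0.2717]
tcp_rot: [1.0, 0.012, 0.0, -0.0]
contact_force: [0.2, -0.2, -0.0]
gripper_width: 0.006
grasp_force: 0.1
```

Request:
apply_moves([
  [[0,0,-4],[0,0,0],0],
  [[0,0,-20],[0,0,0],0],
  [[0,10,-60],[0,0,0],0],
  [[0,50,-100],[0,0,0],0],
  [[0,105,-110],[0,0,0],0],
  [[0,160,-110],[0,0,0],0],
  [[0,215,-110],[0,0,0],0],
  [[0,250,-110],[0,0,0],0],
  [[0,250,-110],[0,0,0],0],
])

```text
time: 16.1
position: [0.5406, -0.1832, 0.3816]
tcp_rot: [1.0, 0.008, -0.0, 0.001]
contact_force: [-0.2, 1.1, -0.6]
gripper_width: 0.004
grasp_force: 0.0
```

```bash
python3 -c "
from h import *
s=arm.read_state();print(s['time'],s['position'],s['contact_force'])
canister('t11')
cv2.imwrite('pics/t11c.png',cv2.resize(np.load('pics/t11.npz')['im'][100:310,220:430,::-1],None,fx=2.8,fy=2.8))"
```

```text
16.1 [ 0.54059782 -0.18322359  0.38156512] [-0.24540901  1.05493995 -0.62226864]
0.46 [0.0551 0.0481] 427
0.48 [0.0556 0.0472] 410
0.5 [0.0563 0.0474] 415
0.52 [0.0569 0.0471] 412
0.54 [0.0576 0.047 ] 413
0.56 [0.0582 0.047 ] 401
0.58 [0.0583 0.0472] 397
0.6 [0.0589 0.0478] 401
0.62 [0.0592 0.0474] 231
```

View pics/t11c.png

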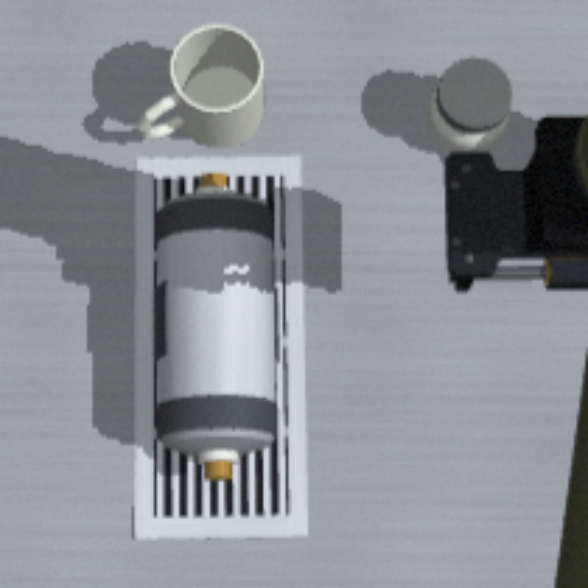

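The picture shows the canister lying centred on the plate, ports at (214,180) and (217,470), both inside the plate. The mug and jar have not moved and the gripper is clear. One check that it is still, then I hand in.

```bash
python3 -c "
from h import *
for i in range(8): optics.capture('side')
canister('t12')
print(job_done())"
```

```text
0.46 [0.0549 0.0481] 424
0.48 [0.0556 0.0473] 414
0.5 [0.0561 0.0471] 408
0.52 [0.0572 0.0473] 413
0.54 [0.0577 0.047 ] 414
0.56 [0.0582 0.0471] 399
0.58 [0.0582 0.0473] 390
0.6 [0.059  0.0481] 404
0.62 [0.0595 0.0471] 231
the job is handed in; nothing more can be done
None
```

The steel canister was rolled by its top onto the drain plate and lies still there, about 3 mm off the plate's centre line with both ports above the plate; I handed the job in at about 16.5 s, with the arm clear.

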